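# Fit the round mould into the croquette former

### The job

Fit the mould plate that carries the round ring into the croquette former: set it on the flat bed with its narrow nose pointing into the channel, slide it in under the leaning cheeks and push it firmly until it wedges tight, then let go. Leave the other mould plate, the one with the oblong ring, where it lies.

Things in the scene. Friction and masses are not known exactly. Their poses are not given: they have to be found in the camera images.
- mould_round: Plate to fit: white wedge 120 long (x), 14 thick, 0.24 kg, dovetail flanks (foot 3.75 a side wider than top). Foot 76 wide at tail (x -60), 46 at nose (x +60). Origin: mid-underside, +x to nose, z up. Upright white grip fin 12 thick (y), x -50 to -4, z 14 to 66: pinch across y. Round steel ring 38 wide, z 14 to 28, centred x +32. Starts flat on the table.
- mould_oblong: The other mould plate, not to be moved: same wedge, fin, sizes, colour and axes as mould_round, but its steel ring is oblong (rectangular), 44 by 24 mm, 14 mm high, centred at x = +32 mm. Starts flat on the table.
- former: Fixed former. Steel bed 12 high, x -180 to 70, 130 wide (y). Two aluminium cheeks on it, x -55 to 66, tops z 26, converge to +x and lean inwards to match the plate: channel at bed 75 wide at mouth, 45 at end, 7.5 less on top. Origin at table level; fitted plate has its origin at x 0, y 0, z 12, +x along former +x. Grey housing 50 high, x 102 to 188. All mm.
- set_down (a point): Point on the bed's top, 115 mm before home, axes as former: set the plate down with its origin here, then slide it 115 mm along +x; 14 mm play each side at the mouth, none at home. No end stop: it wedges at home, a few mm either way (2 mm sooner per mm it is carried above the bed), and stays by friction. Push with 10 to 20 N.
Mind the look-alikes: they are no part of the job. Leave any blue look-alike of the mould_round alone.

How it is judged:
By the outcome, as a careful person would: the job done as asked, in the order asked, and still so for the second after the job is handed in, with the robot touching nothing.
It also fails if it takes over 45 s, if anything falls off the work surface, if the arm or the gripper's body presses on something with over 40 N, if the wrist force passes 120 N, or if a joint passes its speed limit or range.

### The arm

A 7-joint arm with a two-finger parallel gripper is mounted at the origin on the work surface. World frame = base frame: x ahead of the robot, y to its left, z up, the work surface at z = 0. Lengths are in mm, angles in rad, forces in N, time in s.
With the tool pointing down it reaches from about 400 to 900 mm from the base axis. Payload 5.6 kg.
Tool frame: the origin (TCP) lies midway between the tips of the shut fingers; the grasp point (between the pads) lies 19 mm behind it; z points along the fingers, y is the line along which they close (so a half turn about z gives the same grasp; the last joint's range is limited). The gripper opens to 92 mm and grips with 3 to 60 N. Pads are 20 mm wide; open, the fingers measure 128 mm over their backs; the gripper's body (75 mm by 189 mm) begins 69 mm behind the grasp point.
Start: joints at [1.262, 0.468, -0.012, 1.603, 0.006, 1.071, -0.056], TCP at [170.7, -627.192, 214.592] pointing down, gripper open.
Joint ranges: [-2.53, 2.53], [-0.31, 2.02], [-1.57, 1.55], [0.28, 2.44], [-1.29, 4.43], [0.15, 1.84], [-2.92, 2.92]. Speed limits (rad/s): [2.57, 2.57, 3.14, 3.14, 3.14, 3.14, 3.14].

### API

Orientations are given as a rotation vector (axis times angle).
In Python, from cell import robot, grip, kin, viewer gives the robot as it stands. Calls block until the motion is done:
- robot.movep(position, orientation): joint-space move of the TCP to a pose.
- robot.servo_line(position, feed=150, rotation=None): straight line of the TCP; rotation=None keeps the orientation; feed is the mean speed in mm/s.
- robot.goto_joints(angles): joint-space move.
- grip(opening, newtons=None): opening from 0.0 (shut) to 1.0 (fully open); newtons is the grip in N (None keeps the last); returns when the fingers have stopped.
- robot.hold(seconds).
- kin.ik(position, orientation): joint angles nearest the present ones, or None.
- robot.observe(): the state.
- viewer.read_camera(name): name is "side" or "top"; returns the picture (384x512x3 uint8, red, green, blue); there is no depth.
- viewer.camera_info(name): a dict with "camera_matrix" (3x3 intrinsics, pixels), "R" (3x3) and "t" (3): a world point X has camera coordinates R X + t. Camera axes: x right, y down, z forward; pixel columns grow to the right and rows downward; lengths in mm; the calibration is good to about 2 mm. A picture is of the moment at which its call begins. camera_info takes no time and is no camera call.
A pose or a line that the arm cannot do raises robot.IKError and nothing moves.
- robot.job_done(): hands the job in; it is judged then, once.
Trained networks look in the newest picture that a camera, given by its name, has taken for a name from the list of things; names that differ only in an ending like _2 or _b are one class to them, and where a whole thing is asked for, a point or a joint stands for the part that bears it (a point fixed in the world has none). Each returns a list of dicts, best first, with "confidence" (0 to 1); they miss things now and then, are a little off and sometimes report something else, mostly with a low value. They report only what shows in the picture. A call takes as long as a camera call. They do not tell look-alikes from the thing itself.
- viewer.silhouettes(name, camera): "mask" (384x512 bool, what is visible of it).
- viewer.pinpoint(name, camera): "at" ([x, y, z] in mm, in the coordinates of the camera as it stood for that picture, good to about 4 mm: a listed point, or the origin of a listed thing).
The state is a dict: "t": time; "joints": joint angles; "joint_velocities": joint speeds; "joint_torque": joint torques, N m; "tcp_pos": TCP position; "tcp_rot": TCP orientation; "contact_force": force on the tool from outside, world axes, zero at the start; "wrist_torque": the same for the moment, N m; "grip_width": opening from 0.0 (shut) to 1.0 (fully open); "grip_force": force on a finger pad.
Only numpy, scipy, OpenCV 4.12 (cv2) and the standard library are available. Lean on these libraries where they do the work, as an engineer would, in place of code of your own. Each camera call takes 0.05 s, during which the arm holds its last target. There are 200 camera calls.

## Working session

There is one attempt and no reset: what is moved stays moved. The work goes in short steps, each a Python script; the robot and the scene stay as the last script left them, time stands still between calls to the robot, and variables do not carry over. Pictures are saved under pics/ and viewed, at most 10 in all, crops included, and the job is handed in when it is done.

```bash
mkdir -p pics; ls; python3 - <<'E'
from cell import robot, grip, kin, viewer
import cv2, numpy as np
for c in ("top","side"):
    im=viewer.read_camera(c); cv2.imwrite(f"pics/{c}0.png",im[...,::-1])
    I=viewer.camera_info(c); K,R,t=map(np.array,(I["camera_matrix"],I["R"],I["t"]))
    print(c,"cam pos",(-R.T@t).round())
    for n in ("mould_round","mould_oblong","former","set_down"):
        for d in viewer.pinpoint(n,c):
            p=np.array(d["at"]); q=K@p; print(n,round(d["confidence"],2),(R.T@(p-t)).round(1),(q[:2]/q[2]).round())
print(robot.observe())
E
```

```text
pics
top cam pos [ 307.  -17. 1184.]
mould_round 0.93 [ 552.1 -265.8   -1.2] [356. 177.]
mould_round 0.9 [ 356.6 -183.4    0.6] [322. 256.]
mould_oblong 0.67 [570.2 -66.   -4.8] [275. 168.]
former 0.79 [633.6 234.2   2.3] [156. 140.]
set_down 0.83 [516.7 212.5  12. ] [161. 185.]
side cam pos [ 454. -909.  681.]
mould_round 0.73 [ 356.8 -188.1    3.3] [184. 256.]
mould_round 0.64 [ 551.  -270.5    1.2] [280. 278.]
mould_oblong 0.77 [572.4 -69.4   1.7] [277. 215.]
former 0.66 [631.3 229.6   1.7] [283. 150.]
set_down 0.8 [521.9 214.    9.8] [246. 152.]
set_down 0.68 [ 553.9 -270.     2.5] [281. 277.]
{'t': 0.5, 'joints': array([ 1.26201424,  0.46755387, -0.01159829,  1.60273164,  0.00600721,
        1.07139758, -0.05628757]), 'joint_velocities': array([-0.00055422,  0.00061776,  0.00082155, -0.00048519,  0.00090409,
        0.00120641,  0.00162066]), 'joint_torque': array([-2.34389363e-04, -5.19978654e+01, -1.23208179e-02, -2.43844628e+01,
       -5.65661152e-02,  1.21003311e-02,  4.72880572e-05]), 'tcp_pos': array([ 170.68171359, -627.17521873,  214.54425787]), 'tcp_rot': array([-3.11385912e+00, -4.16167174e-01,  8.76069909e-05]), 'contact_force': array([0.17923127, 0.4040872 , 0.04454273]), 'wrist_torque': array([0.00363003, 0.02456944, 0.02144226]), 'grip_force': 0.0, 'grip_width': 1.00029941153566}
```

View pics/top0.png

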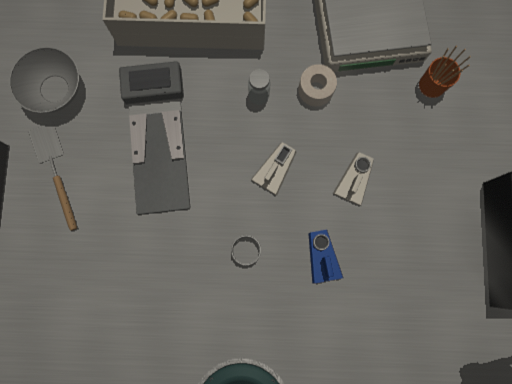

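View pics/side0.png

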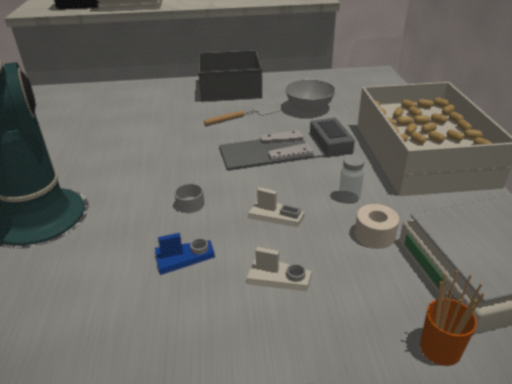

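The top picture shows the white round-ring plate at (356,177), the white oblong one at (275,168) and the blue look-alike at (322,256). The former's bed is around (160,165) with its housing at (150,80). The side picture agrees: round at (280,275), oblong at (277,213), blue at (185,252). Next I'll fit the part models to the silhouettes in both views.

```bash
cat > fit.py <<'E'
from cell import robot, grip, kin, viewer
import cv2, numpy as np
from scipy.optimize import minimize
def box(x0,x1,y0,y1,z0,z1): return np.array([[x,y,z] for x in(x0,x1) for y in(y0,y1) for z in(z0,z1)],float)
PLATE=[np.array([[-60,s*38,0] for s in(-1,1)]+[[60,s*23,0] for s in(-1,1)]+[[-60,s*34.25,14] for s in(-1,1)]+[[60,s*19.25,14] for s in(-1,1)],float),
 box(-50,-4,-6,6,14,66), np.array([[32+19*np.cos(a),19*np.sin(a),z] for a in np.linspace(0,6.28,24) for z in(14,28)])]
def former(w): return [box(-180,70,-65,65,0,12),box(102,188,-w,w,0,50)]
def cam(c):
    I=viewer.camera_info(c); return [np.array(I[k]) for k in("camera_matrix","R","t")]
CAM={c:cam(c) for c in("top","side")}
def proj(P,c):
    K,R,t=CAM[c]; q=(P@R.T+t)@K.T; return q[:,:2]/q[:,2:]
def place(P,x,y,a,z=0):
    return P@np.array([[np.cos(a),np.sin(a),0],[-np.sin(a),np.cos(a),0],[0,0,1]])+[x,y,z]
S=4
def render(parts,pose,c):
    m=np.zeros((384*S,512*S),np.uint8)
    for P in parts:
        q=(proj(place(P,*pose),c)+.5)*S-.5
        cv2.fillConvexPoly(m,cv2.convexHull(np.round(q*16).astype(np.int32)),255,shift=4)
    return cv2.resize(m,(512,384),interpolation=cv2.INTER_AREA)/255.
def fit(parts,p0,masks,mk=None):
    def cost(p):
        return sum(np.abs(render(parts(p),p[:3],c)-m).sum() for c,m in masks.items())
    best=None
    for a in (0,.15,-.15):
        q=np.array(p0,float); q[2]+=a
        sx=np.vstack([q]+[q+d for d in np.diag([8,8,.1,8][:len(q)])])
        r=minimize(cost,q,method="Nelder-Mead",options=dict(initial_simplex=sx,xatol=.02,fatol=.05,maxiter=250))
        if best is None or r.fun<best.fun: best=r
    return best.x,best.fun
def mask_at(name,c,xyz):
    u,v=proj(np.array([xyz],float),c)[0].astype(int)
    for d in viewer.silhouettes(name,c):
        m=d["mask"]
        if m[max(v-6,0):v+7,max(u-6,0):u+7].any(): return m.astype(float)
E
python3 - <<'E'
from fit import *
im={c:viewer.read_camera(c) for c in CAM}
mp={c:mask_at("mould_round",c,[552,-268,10]) for c in CAM}
mf={c:mask_at("former",c,[600,225,12]) for c in CAM}
res={}
for n,parts,p0,M in(("plate",lambda p:PLATE,[552,-268,-.3],mp),("former",lambda p:former(p[3]),[632,232,.08,70],mf)):
    for k in(["top","side"],["top"],["side"]):
        mm={c:M[c] for c in k if M[c] is not None}
        p,f=fit(parts,p0,mm); print(n,k,p.round(3),round(f,1),{c:int(m.sum()) for c,m in mm.items()})
        res.setdefault(n,p)
np.savez("poses.npz",**res)
chf=[np.array([[-55,s*37.5,12],[66,s*22.3,12],[-55,s*33.75,26],[66,s*18.6,26]],float) for s in(1,-1)]
out=[]
for c,(r0,c0) in (("top",(55,110)),("side",(110,210))):
    g=cv2.resize(im[c][...,::-1],None,fx=4,fy=4,interpolation=cv2.INTER_CUBIC)
    g=np.clip(g.astype(float)*1.4,0,255).astype(np.uint8)
    def dr(P,col): cv2.polylines(g,[cv2.convexHull(np.round((proj(P,c)+.5)*4).astype(np.int32))],True,col,1)
    for P in PLATE: dr(place(P,*res["plate"]),(0,0,255))
    for P in former(res["former"][3]): dr(place(P,*res["former"][:3]),(0,255,0))
    for Q in chf:
        q=np.round((proj(place(Q,*res["former"][:3]),c)+.5)*4).astype(np.int32)
        cv2.line(g,q[0],q[1],(255,0,255),1);cv2.line(g,q[2],q[3],(0,255,255),1)
    def crop(r,cc,h,w): return g[r*4:(r+h)*4,cc*4:(cc+w)*4]
    if c=="top": out.append(np.hstack([crop(60,115,165,80),cv2.copyMakeBorder(crop(145,325,70,60),0,380,0,0,0)]))
    else: out.append(np.hstack([crop(115,210,60,150)])); out.append(crop(235,235,60,90))
cv2.imwrite("pics/a.png",cv2.resize(out[0],None,fx=.9,fy=.9))
s=np.zeros((480,600,3),np.uint8); s[:240]=out[1]; s[240:,:360]=out[2]; cv2.imwrite("pics/b.png",s)
E
```

```text
plate ['top', 'side'] [ 5.51096e+02 -2.65460e+02 -4.09000e-01] 212.3 {'top': 1230, 'side': 1732}
plate ['top'] [ 5.49846e+02 -2.64355e+02 -4.06000e-01] 43.8 {'top': 1230}
plate ['side'] [ 5.52543e+02 -2.66819e+02 -4.15000e-01] 131.4 {'side': 1732}
former ['top', 'side'] [6.30660e+02 2.30044e+02 1.45000e-01 7.32340e+01] 1407.0 {'top': 8269, 'side': 3886}
former ['top'] [6.29764e+02 2.30005e+02 1.46000e-01 7.35810e+01] 803.9 {'top': 8269}
former ['side'] [6.32357e+02 2.29689e+02 1.20000e-01 6.59500e+01] 531.7 {'side': 3886}
```

View pics/a.png

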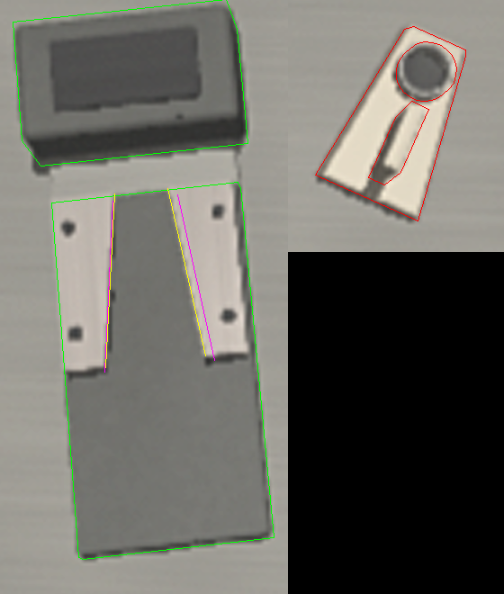

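View pics/b.png

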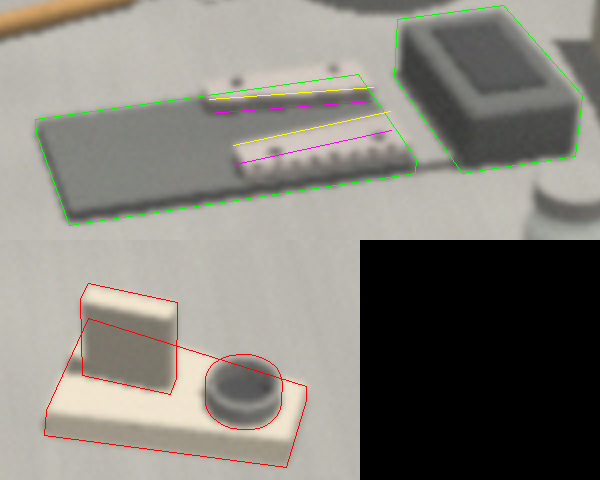

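The fits line up well in both views: plate at about (551,-265), yaw -0.41; former at about (631,230), yaw 0.145. The heights and sizes also match. Now I'll grasp the fin and lift.

```bash
cat > tool.py <<'E'
from fit import *
from scipy.spatial.transform import Rotation as Rn
Z=np.load("poses.npz"); PL=Z["plate"]; FO=Z["former"][:3]
def rot(yaw): # tool x along yaw, z down
    c,s=np.cos(yaw),np.sin(yaw)
    return Rn.from_matrix(np.array([[c,s,0],[s,-c,0],[0,0,-1.]])).as_rotvec()
def fin(pose,d=0): # world xy of fin centre, plate origin displaced by d along its x
    x,y,a=pose; return np.array([x+(d-27)*np.cos(a),y+(d-27)*np.sin(a)])
def st(tag=""):
    o=robot.observe(); print(tag,"t",round(o["t"],2),"tcp",o["tcp_pos"].round(1),"F",o["contact_force"].round(1),"M",o["wrist_torque"].round(2),"w",round(o["grip_width"]*92,1),"gf",round(o["grip_force"],1)); return o
E
python3 - <<'E'
from tool import *
b=fin(PL); f=fin(FO,-115); h=fin(FO)
for s in(0,np.pi):
    print(s,*[None if (q:=kin.ik([*p,z],rot(y+s))) is None else q.round(2) for p,z,y in((b,20,PL[2]),(f,33,FO[2]),(h,33,FO[2]))])
s=min((0,np.pi),key=lambda s:abs(kin.ik([*b,20],rot(PL[2]+s))[6])+abs(kin.ik([*h,33],rot(FO[2]+s))[6]))
print(s); np.save("s.npy",s)
robot.movep([*b,130],rot(PL[2]+s)); st()
robot.servo_line([*b,20],feed=120); st("down")
grip(0.0,40); st("grip")
robot.servo_line([*b,140],feed=150); st("lift")
E
```

```text
0 [ 0.42  0.62 -0.04  1.88  0.04  0.64 -1.62] [ 0.    0.63 -0.6   1.98  0.54  0.7  -2.36] [-0.05  0.75 -0.52  1.7   0.48  0.82 -2.2 ]
3.141592653589793 [ 0.8   0.7  -0.55  1.86  0.53  0.73  1.12] [ 0.31  0.85 -1.05  1.96  0.95  0.93  0.48] [ 0.14  0.86 -0.82  1.69  0.76  0.94  0.74]
3.141592653589793
 t 2.69 tcp [ 525.9 -256.1  130. ] F [-0.4 -0.7 -0. ] M [ 0.03 -0.12 -0.03] w 91.8 gf 0.0
down t 3.76 tcp [ 527.  -254.9   20.7] F [ 1.  -0.  -0.1] M [ 0.02 -0.15  0.01] w 92.1 gf 0.0
grip t 4.94 tcp [ 526.3 -254.7   20. ] F [ 0.1 -1.1 -0.1] M [-0.04 -0.09  0.06] w 12.0 gf 40.0
lift t 5.89 tcp [ 525.5 -254.6  139. ] F [ 0.1 -1.1 -2.4] M [ 0.03 -0.07  0.01] w 11.7 gf 40.0
```

```bash
python3 - <<'E'
from tool import *
s=float(np.load("s.npy")); f=fin(FO,-115)
robot.movep([*f,120],rot(FO[2]+s)); robot.servo_line([*f,50],feed=100); robot.hold(.3)
o=st("above"); print(o["tcp_rot"],rot(FO[2]+s))
z=o["tcp_pos"][2]-20
for c in CAM: 
    im=viewer.read_camera(c); cv2.imwrite(f"pics/{c}1.png",im[...,::-1])
    g=cv2.resize(im[...,::-1],None,fx=4,fy=4,interpolation=cv2.INTER_CUBIC); g=np.clip(g*1.4,0,255).astype(np.uint8)
    pose=(FO[0]-115*np.cos(FO[2]),FO[1]-115*np.sin(FO[2]),FO[2],z)
    for P in PLATE: cv2.polylines(g,[cv2.convexHull(np.round((proj(place(P,*pose),c)+.5)*4).astype(np.int32))],True,(0,0,255),1)
    u,v=(proj(np.array([[600,225,20.]]),c)[0]*4).astype(int)
    cv2.imwrite(f"pics/{c}1c.png",g[max(v-200,0):v+260,max(u-330,0):u+250])
E
python3 -c "
import cv2,numpy as np
a,b=[cv2.imread(f'pics/{c}1c.png') for c in('top','side')]
h=max(a.shape[0],b.shape[0]);p=lambda i:cv2.copyMakeBorder(i,0,h-i.shape[0],0,0,0)
m=np.hstack([p(a),p(b)]);k=min(800/m.shape[1],600/m.shape[0]);cv2.imwrite('pics/c.png',cv2.resize(m,None,fx=k,fy=k))"
```

```text
above t 8.74 tcp [490.5 209.5  50.4] F [ 1.   0.1 -1.7] M [ 0.09 -0.1  -0.02] w 11.7 gf 40.0
[-2.27546628e-01  3.13247736e+00  1.36884333e-04] [ 0.22789489 -3.13331587 -0.        ]
```

View pics/c.png

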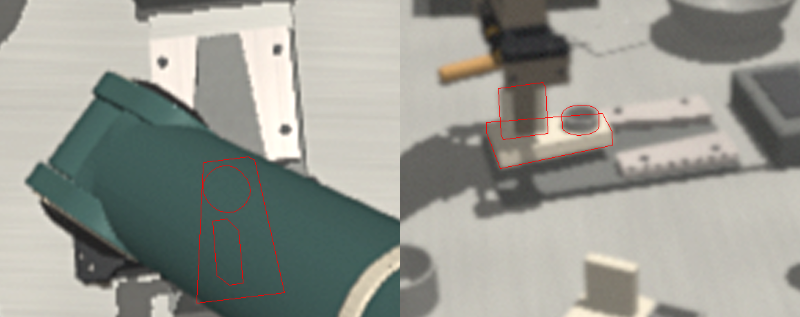

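The side view shows the plate in the grip, nose toward the channel and matching the predicted outline; the arm hides it in the top view. I'll set it down now and slide in steps, watching the force.

```bash
python3 - <<'E'
from tool import *
s=float(np.load("s.npy")); f=fin(FO,-115)
ex=np.array([np.cos(FO[2]),np.sin(FO[2])]); ey=np.array([-ex[1],ex[0]])
z=34.
robot.servo_line([*f,z],feed=40); robot.hold(.2); F0=st("near")["contact_force"]
while z>29:
    z-=.5; robot.servo_line([*f,z],feed=10); o=robot.observe()
    if o["contact_force"][2]>1.5: break
o=st(f"touch z {z}"); 
for d in (-95,-75,-60,-50,-40,-32):
    robot.servo_line([*fin(FO,d),z],feed=50); o=robot.observe(); F=o["contact_force"]
    p=o["tcp_pos"][:2]-fin(FO,0); print(d,"t",round(o["t"],2),"x",(p@ex).round(1),"y",(p@ey).round(1),"z",o["tcp_pos"][2].round(1),"Fx",(F[:2]@ex).round(1),"Fy",(F[:2]@ey).round(1),"Fz",F[2].round(1),"Mz",o["wrist_torque"].round(2))
    if np.linalg.norm(F)>15: break
np.save("z.npy",z)
E
```

```text
near t 9.59 tcp [490.3 209.6  34.2] F [-0.4  0.2 -2.4] M [ 0.08 -0.07  0.02] w 11.8 gf 40.0
touch z 31.5 t 10.84 tcp [490.2 209.5  32. ] F [-2.3 -1.8  6.6] M [-0.17  0.38 -0.03] w 11.7 gf 40.0
-95 t 11.39 x -94.0 y 0.4 z 32.0 Fx 0.2 Fy 0.2 Fz 6.0 Mz [-0.07  0.15  0.02]
-75 t 11.94 x -74.4 y 0.5 z 32.0 Fx -1.7 Fy 0.5 Fz 5.7 Mz [-0.07  0.28 -0.02]
-60 t 12.39 x -59.1 y 0.4 z 32.0 Fx -0.0 Fy 0.2 Fz 5.0 Mz [0.01 0.13 0.03]
-50 t 12.74 x -49.1 y 0.5 z 32.0 Fx 0.0 Fy 1.5 Fz 4.6 Mz [0.04 0.06 0.01]
-40 t 13.09 x -39.1 y 0.5 z 32.0 Fx -0.2 Fy 0.8 Fz 4.0 Mz [-0.03  0.08 -0.01]
-32 t 13.4 x -31.2 y 0.5 z 32.0 Fx -0.9 Fy 0.2 Fz 6.3 Mz [-0.06  0.08  0.  ]
```

```bash
cat > push.py <<'E'
from tool import *
s=float(np.load("s.npy")); z=float(np.load("z.npy"))
ex=np.array([np.cos(FO[2]),np.sin(FO[2])]); ey=np.array([-ex[1],ex[0]])
def push(d,y,a,dmax,step,Fstop,tmax=38):
    while d<dmax:
        d+=step
        robot.servo_line([*(fin(FO,d)+y*ey),z],feed=25 if step>1 else 12,rotation=rot(FO[2]+s+a)); o=robot.observe(); F=o["contact_force"]
        fx,fy,mz=F[:2]@ex,F[:2]@ey,o["wrist_torque"][2]; p=o["tcp_pos"][:2]-fin(FO,0)
        print(f"d {d:.1f} t {o['t']:.1f} x {p@ex:.1f} y {p@ey:.1f} z {o['tcp_pos'][2]:.1f} Fx {fx:.1f} Fy {fy:.1f} Fz {F[2]:.1f} Mz {mz:.2f} cy {y:.2f} a {a:.4f} w {o['grip_width']*92:.1f}")
        if abs(fy)>1.5: y+=np.clip(fy/25,-.5,.5)
        if abs(mz)>.1: a+=np.clip(.01*mz,-.01,.01)
        if -fx>Fstop or np.linalg.norm(F)>35 or o["t"]>tmax: break
    np.save("dya.npy",[d,y,a]); return d,y,a
E
python3 - <<'E'
from push import *
d,y,a=push(-32,0,0,-12,4,12)
if d>=-12: push(d,y,a,6,1,10)
E
```

```text
d -28.0 t 13.7 x -28.0 y 0.6 z 32.0 Fx -2.2 Fy 0.7 Fz 6.4 Mz 0.04 cy 0.00 a 0.0000 w 12.3
d -24.0 t 14.0 x -24.0 y 0.6 z 32.0 Fx -2.8 Fy 0.2 Fz 6.7 Mz 0.02 cy 0.00 a 0.0000 w 11.7
d -20.0 t 14.3 x -20.0 y 0.6 z 32.0 Fx -1.7 Fy 0.3 Fz 6.1 Mz 0.01 cy 0.00 a 0.0000 w 11.8
d -16.0 t 14.6 x -16.0 y 0.6 z 32.0 Fx -2.7 Fy 0.5 Fz 6.4 Mz 0.04 cy 0.00 a 0.0000 w 11.9
d -12.0 t 14.9 x -12.3 y 0.3 z 32.0 Fx -4.0 Fy -0.8 Fz 7.4 Mz 0.06 cy 0.00 a 0.0000 w 11.6
d -11.0 t 15.2 x -11.7 y 0.3 z 32.0 Fx -6.5 Fy -1.3 Fz 9.2 Mz -0.02 cy 0.00 a 0.0000 w 11.7
d -10.0 t 15.4 x -10.9 y 0.2 z 32.0 Fx -6.7 Fy -1.3 Fz 9.3 Mz -0.03 cy 0.00 a 0.0000 w 12.0
d -9.0 t 15.7 x -10.0 y 0.1 z 32.0 Fx -7.0 Fy -1.3 Fz 9.7 Mz -0.02 cy 0.00 a 0.0000 w 11.5
d -8.0 t 15.9 x -9.1 y -0.0 z 32.0 Fx -6.5 Fy -2.4 Fz 9.7 Mz -0.06 cy 0.00 a 0.0000 w 11.8
d -7.0 t 16.2 x -8.0 y -0.2 z 32.0 Fx -7.5 Fy -2.7 Fz 10.6 Mz -0.00 cy -0.09 a 0.0000 w 11.7
d -6.0 t 16.4 x -7.1 y -0.3 z 32.0 Fx -6.8 Fy -2.4 Fz 9.9 Mz -0.06 cy -0.20 a 0.0000 w 11.8
d -5.0 t 16.7 x -6.0 y -0.4 z 32.0 Fx -6.5 Fy -1.9 Fz 9.3 Mz -0.03 cy -0.30 a 0.0000 w 11.9
d -4.0 t 16.9 x -5.1 y -0.5 z 32.0 Fx -7.7 Fy -2.4 Fz 10.9 Mz 0.02 cy -0.37 a 0.0000 w 11.7
d -3.0 t 17.2 x -4.1 y -0.6 z 32.0 Fx -8.3 Fy -2.3 Fz 10.4 Mz -0.00 cy -0.47 a 0.0000 w 11.8
d -2.0 t 17.4 x -3.1 y -0.7 z 32.0 Fx -7.2 Fy -1.5 Fz 10.3 Mz -0.05 cy -0.56 a 0.0000 w 12.0
d -1.0 t 17.7 x -2.2 y -0.8 z 32.0 Fx -7.7 Fy -2.1 Fz 10.1 Mz -0.03 cy -0.56 a 0.0000 w 11.7
d 0.0 t 17.9 x -1.2 y -1.0 z 32.0 Fx -7.3 Fy -2.5 Fz 10.7 Mz -0.07 cy -0.64 a 0.0000 w 12.0
d 1.0 t 18.2 x -0.6 y -0.9 z 32.0 Fx -8.5 Fy -1.7 Fz 11.9 Mz -0.15 cy -0.74 a 0.0000 w 11.8
d 2.0 t 18.4 x -0.1 y -0.9 z 32.1 Fx -10.4 Fy -2.8 Fz 13.0 Mz -0.12 cy -0.81 a -0.0015 w 11.9
```

```bash
python3 - <<'E'
from push import *
import push as P
P.z+=.2
d,y,a=np.load("dya.npy"); push(d,y,a,14,.6,18.5); robot.hold(.4); st("held")
E
```

```text
d 2.6 t 18.7 x -0.0 y -0.9 z 32.1 Fx -11.9 Fy -2.0 Fz 12.5 Mz -0.05 cy -0.92 a -0.0027 w 12.0
d 3.2 t 18.9 x 0.0 y -0.9 z 32.1 Fx -12.6 Fy -2.4 Fz 13.4 Mz -0.05 cy -1.00 a -0.0027 w 12.0
d 3.8 t 19.2 x 0.1 y -0.9 z 32.1 Fx -14.5 Fy -2.1 Fz 14.8 Mz -0.06 cy -1.10 a -0.0027 w 12.0
d 4.4 t 19.4 x 0.1 y -0.9 z 32.0 Fx -15.9 Fy -2.8 Fz 16.9 Mz -0.10 cy -1.18 a -0.0027 w 11.7
d 5.0 t 19.7 x 0.1 y -0.9 z 32.0 Fx -17.8 Fy -3.2 Fz 17.3 Mz -0.05 cy -1.29 a -0.0027 w 11.7
d 5.6 t 19.9 x 0.2 y -1.0 z 32.0 Fx -17.8 Fy -2.6 Fz 17.5 Mz -0.04 cy -1.42 a -0.0027 w 11.9
d 6.2 t 20.2 x 0.2 y -0.9 z 32.0 Fx -20.5 Fy -2.8 Fz 19.7 Mz -0.15 cy -1.53 a -0.0027 w 12.0
held t 20.59 tcp [604.3 225.3  32. ] F [-18.9  -5.3  17.3] M [-0.73  3.55 -0.09] w 11.6 gf 40.0
```

```bash
python3 - <<'E'
from push import *
d,y,a=np.load("dya.npy")
robot.servo_line([*(fin(FO,1.2)-.95*ey),32.],feed=15,rotation=rot(FO[2]+s+a)); st("unload")
grip(1.0); o=st("open"); p=o["tcp_pos"]
robot.servo_line([p[0],p[1],120],feed=100); st("up")
robot.movep([420,0,300],rot(s)); robot.hold(.3); st("away")
for c in CAM:
    im=viewer.read_camera(c)
    g=cv2.resize(im[...,::-1],None,fx=4,fy=4,interpolation=cv2.INTER_CUBIC); g=np.clip(g*1.4,0,255).astype(np.uint8)
    for P in PLATE: cv2.polylines(g,[cv2.convexHull(np.round((proj(place(P,*FO,12),c)+.5)*4).astype(np.int32))],True,(0,0,255),1)
    u,v=(proj(np.array([[631,230,20.]]),c)[0]*4).astype(int)
    cv2.imwrite(f"pics/{c}2.png",g[max(v-200,0):v+250,max(u-200,0):u+200])
a,b=[cv2.imread(f"pics/{c}2.png") for c in CAM]; h=max(a.shape[0],b.shape[0])
pd=lambda i:cv2.copyMakeBorder(i,0,h-i.shape[0],0,0,0)
cv2.imwrite("pics/d.png",np.hstack([pd(a),pd(b)])[:600,:800])
E
```

```text
unload t 21.07 tcp [604.3 225.2  32. ] F [-4.7 -0.8  7.8] M [-0.21  1.33  0.09] w 12.1 gf 40.0
open t 22.31 tcp [605.3 225.4  32. ] F [ 0.3  0.6 -0.5] M [ 0.08 -0.2  -0.04] w 91.6 gf 0.0
up t 23.34 tcp [604.8 225.  119.3] F [ 0.6 -0.4 -0.3] M [ 0.07 -0.15 -0.02] w 92.4 gf 0.0
away t 24.93 tcp [4.202e+02 4.000e-01 2.998e+02] F [-0.1 -0.1 -0.1] M [ 0.02 -0.15  0.04] w 92.2 gf 0.0
```

View pics/d.png

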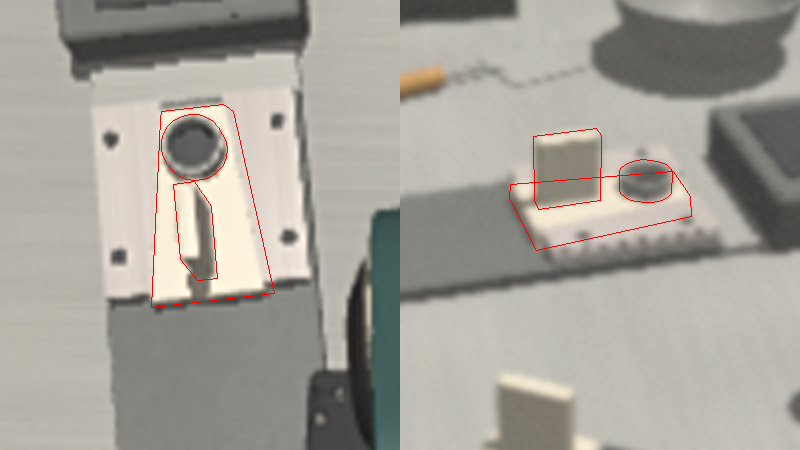

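The plate sits in the channel between the cheeks, right on the predicted home outline (ring at (192,147) in the left crop), flat, and the gripper is clear. Handing in.

```bash
python3 -c "
from cell import robot
print(robot.job_done())"
```

```text
the job is handed in; nothing more can be done
None
```

The round-ring mould plate is wedged in the former within about 1 mm of home after a final push of about 20 N, then released. The oblong and blue plates were not touched, and the job was handed in at about 25 s.

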